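# Pack the drying cassette and start the display case fan

### The job

Restart the drying of the tile display case: take the tamper from its round cork mat and with it press the sprung plate in the drying cassette squarely down, level, until it bottoms out, holding it there for about a second, then stand the tamper upright back on its cork mat. After the pressing (before or after putting the tamper back), switch on the fan by flipping its toggle, under the raised lid, over to the other side so that it snaps across. Do not bump the raised lid, and leave the two tiles in the case, the cup, the spoon and the rib where they are.

Things in the scene. Friction and masses are not known exactly. Their poses are not given: they have to be found in the camera images.
- case: Fixed open acrylic case, 270 x 288 mm, on a cypress board 300 (x) x 320 (y) x 18 mm. Origin: centre of the board's underside, on the table. Inner floor at z = 23 mm, the 5 mm walls end at z = 85 mm. +x points away from the robot, give or take its yaw; the lid's hinge runs along y at x = 130, z = 90 mm; a thin brass stay props the lid on the -y side near the hinge.
- lid: Fixed clear acrylic lid, 220 mm long, 284 mm wide, 5 mm thick, held raised at 60 degrees: from the hinge it rises towards the robot, over the fan unit. Origin: middle of the hinge line; axes as the case's, not sloped. Free edge at x = -110, z = +190 mm (280 mm above the table). It bars a hand from above: lean the tool 30 to 45 degrees, fingertips forward (+x of the case) and down.
- fan_unit: Fixed aluminium box, 70 (x) x 120 (y) x 45 mm, on the floor of the case behind the tiles. Origin: centre of its underside, 23 mm above the table; axes as the case's, give or take a small yaw. The toggle's pivot is 45 mm above its origin (68 mm above the table).
- toggle (a joint): Steel bat on the fan unit, round, 75 mm long from the pivot, 13 mm thick at half length, 18 mm near the tip, turning about the unit's x axis: 0 leans 0.4 rad to its +y (the robot's left), off, as it starts; 0.8 leans 0.4 rad to its -y, on. An over-centre spring drives it from upright (0.4) to either stop; about 4 N sideways at the tip (7 N 40 mm from the pivot) moves it off its stop.
- toggle_tip (a point): Centre of the bat's tip, 75 mm from the pivot.
- cassette: Fixed grey plastic open-topped box, 104 x 104 mm, 50 mm high, walls 10 mm, the well inside 84 x 84 mm. Origin: centre of its underside, on the table.
- follower (a joint): Travel of the sprung plate in the cassette in m: 0 at rest (its top 5 mm below the cassette's rim), 0.015 fully down on its stop. About 5 N starts it, 12 N brings it to the stop, where the force rises steeply; it springs back when let go.
- plate: Sprung steel plate, 81 x 81 x 4 mm; origin: centre of its upper face; 45 mm above the table at rest, 30 mm when bottomed. Its z axis is the plate's normal. The plate rocks a little if pressed off its centre.
- mat: Fixed round cork mat, 110 mm across, 4 mm thick. Origin: centre of its underside.
- tamper: Loose tamper, about 350 g, standing on the mat: round flat steel foot 70 mm across and 18 mm high, above it an upright round wooden handle 32 mm across up to 90 mm, rounded off at 96 mm. Origin: centre of the foot's underside; z up along the handle. Good to grip at 70 mm above the origin, from above, at any yaw.
- tile_a: Loose green glazed tile, 100 x 100 x 10 mm, flat on the case's floor; a bystander. Origin: centre of its underside.
- tile_b: The other tile, same size.
- cup: Bystander: stoneware cup, 72 mm across, 75 mm high. Origin: centre of its underside.
- spoon: Bystander: stainless measuring spoon, 160 mm long, lying along its x. Origin on its underside.
- rib: Bystander: hard silicone rib, 60 x 110 x 8 mm, flat on the table beside the case. Origin: centre of its underside.
Not all that is in view belongs to the job. Of the things that look like the mat, the larger one is meant.

How it is judged:
On the way, in this order (a step that is already met when the one before it is completed fails the run):
1. the plate is pressed fully down and level with the tamper, while the fan is still off (value of joint follower above 0.0135 m and angle between plate's own z axis and vertical below 0.05 rad and contact force between tamper and plate above 4 N and value of joint toggle below 0.2 rad), for 0.5 s.
2. the toggle has snapped over to its other side (value of joint toggle above 0.7 rad), for 0.2 s.
At the end, for the whole second after the job is handed in: The toggle rests on its other side (joint over 0.7 rad), the plate has sprung back (within 4 mm of its rest), and the tamper stands still and upright (within 0.1 rad) on the cork mat, its centre within 30 mm of the mat's centre (value of joint toggle above 0.7 rad and value of joint follower below 0.004 m and horizontal distance between tamper and mat below 0.03 m and height (world z) of tamper below 0.01 m and angle between tamper's own z axis and vertical below 0.1 rad and linear speed of tamper below 0.02 m/s); the robot touches nothing.
It fails at once if the raised lid is bumped by the robot or by the tamper (over 2 N) (contact force between any of the arm, the fingers, tamper and lid above 2 N).
It fails at once if a tile in the case is shifted by more than 15 mm (distance of any of tile_a, tile_b from where it was at the start of the episode above 0.015 m).
It fails at once if the cup, the spoon or the rib is shifted by more than 30 mm (distance of any of cup, spoon, rib from where it was at the start of the episode above 0.03 m).
It also fails if it takes over 72 s, if anything falls off the work surface, if the arm or the gripper's body presses on something with over 40 N, if the wrist force passes 120 N, or if a joint passes its speed limit or range.

### The arm

A 6-joint arm with a two-finger parallel gripper is mounted at the origin on the work surface. World frame = base frame: x ahead of the robot, y to its left, z up, the work surface at z = 0. Lengths are in m, angles in rad, forces in N, time in s.
With the tool pointing down it reaches from about 0.375 to 0.9 m from the base axis. Payload 3.1 kg.
Tool frame: the origin (TCP) lies at the very end of the fingers, on their centre line; the grasp point (between the pads) lies 19 mm behind it; z points along the fingers, y is the line along which they close (so a half turn about z gives the same grasp; the last joint's range is limited). The gripper opens to 85 mm and grips with 20 to 120 N. Pads are 22 mm wide; open, the fingers measure 114 mm over their backs; the gripper's body (76 mm by 85 mm) begins 54 mm behind the grasp point. The pads swing forward as they close: fully open they stand 13 mm farther back than shut.
Start: joints at [-1.286, 0.527, 1.433, -0, 1.181, -0.178], TCP at [0.28, -0.559, 0.231] pointing down, gripper open.
Joint ranges: [-3.08, 3.08], [-0.75, 2.2], [0.22, 2.44], [-1.43, 4.57], [0, 2.65], [-2.85, 2.85]. Speed limits (rad/s): [2.79, 2.79, 3.14, 3.14, 3.14, 3.14].

### API

Orientations are given as a rotation vector (axis times angle).
In Python, from bench import robot gives the robot as it stands.
- The arm moves only by the shell command python3 -m crank 'ROWS'. ROWS is JSON, a list that holds one entry, the list of rows, each a list of 7 numbers: the shift along the world's x, y, z as a fraction of full scale, then the turn, a rotation vector about the world's x, y, z as a fraction of full scale, then the closure, from -1 (fully open) to 1 (shut). In form: [[[tx, ty, tz, rx, ry, rz, fingers], ...]]. A call has 1 to 8 rows; each row is the pose to reach, as a shift and turn from the pose commanded when the call began; what a row does not reach only later rows make up. Full scale, the value 1, is 0.6 m for a shift and 0.5 rad for a turn. A row lasts 1/8 s, in which the tool goes at most 62.5 mm and 10.7 degrees, less where a joint would pass 70% of its speed; a pose out of reach is approached as far as the arm can. A call with a number of a shift or a turn outside -1 to 1 is refused whole. A call with a gripper value outside its range is refused whole. The fingers move at their own pace and stop on an object; the grip force is fixed at half the most. Time passes only in rows, so rows that repeat a pose let the fingers close. It gives the time, the measured TCP pose, the force, the opening and the grip force at its end, in the units of the state.
- robot.sense(): the state, without advancing time (a new reading comes with each control period).
- robot.capture(name): name is "scene" or "top" or "wrist"; returns a dict with "color" (384x512x3 uint8, blue, green, red), "fx", "fy", "cx", "cy" (pixels), "R" (3x3) and "t" (3): a world point X has camera coordinates R X + t; the wrist camera has in their place "mount" (4x4, takes a point from camera to tool coordinates, whose origin is the TCP and whose axes are the flange's). Camera axes: x right, y down, z forward; pixel columns grow to the right and rows downward; lengths in m; the calibration is good to about 2 mm. The wrist camera is an equidistant fisheye: a pixel r from the principal point sees the ray r / f radians off the axis. A picture is of the moment at which its call begins: read the wrist's pose just before it. There is no depth.
- robot.job_done(): hands the job in; it is judged then, once.
The state is a dict: "time": time; "q": joint angles; "joint_velocities": joint speeds; "joint_torque": joint torques, N m; "eef_pos": TCP position; "ee_rot": TCP orientation; "ft_force": force on the tool from outside, world axes, zero at the start; "wrist_torque": the same for the moment, N m; "finger_gap": finger opening in m; "finger_force": force on a finger pad.
Only numpy, scipy, OpenCV 4.12 (cv2) and the standard library are available. Lean on these libraries where they do the work, as an engineer would, in place of code of your own. Each camera call takes 0.05 s, during which the arm holds its last target. There are 200 camera calls.

## Working session

There is one attempt and no reset: what is moved stays moved. The work goes in short steps, Python scripts to look and compute and a shell command to move; the robot and the scene stay as the last step left them, time stands still between calls to the robot, and variables do not carry over. Pictures are saved under pics/ and viewed, at most 10 in all, crops included, and the job is handed in when it is done.

```bash
ls; mkdir -p pics
python3 - <<'E'
from bench import robot
import cv2,pickle
s=robot.sense();print(s['time'],s['eef_pos'],s['ee_rot'],s['finger_gap'])
d={}
for n in("scene","top"):
    c=robot.capture(n);d[n]=c;cv2.imwrite(f"pics/{n}0.png",c["color"]);print(n,c['fx'],c['cx'],c['cy'],c['R'],c['t'])
pickle.dump(d,open('cams.pkl','wb'))
E
```

```text
pics
0.0 [ 0.27940653 -0.55827236  0.23033427] [-3.05540658e+00 -7.21558242e-01  1.90302565e-04] 0.08552884302342796
scene 357.2522808857384 261.2777984823672 194.08446620706636 [[ 0.86758012  0.49728215  0.00389963]
 [ 0.30907127 -0.53304281 -0.78761686]
 [-0.38958913  0.68452599 -0.61615297]] [-0.44641559 -0.1173411   1.34686388]
top 378.07094779427547 253.78854998963754 189.758563063253 [[-0.01913109 -0.99980826  0.00417723]
 [-0.99855274  0.01889669 -0.05035217]
 [ 0.05026358 -0.00513448 -0.99872279]] [-0.02473322  0.53602618  0.96554316]
```

Run:
```python
import cv2
for n in("scene","top"):
    i=cv2.imread(f"pics/{n}0.png");cv2.imwrite(f"pics/{n}0b.png",cv2.resize(i,(800,600),interpolation=cv2.INTER_CUBIC))
```

```text
(no output)
```

View pics/top0b.png

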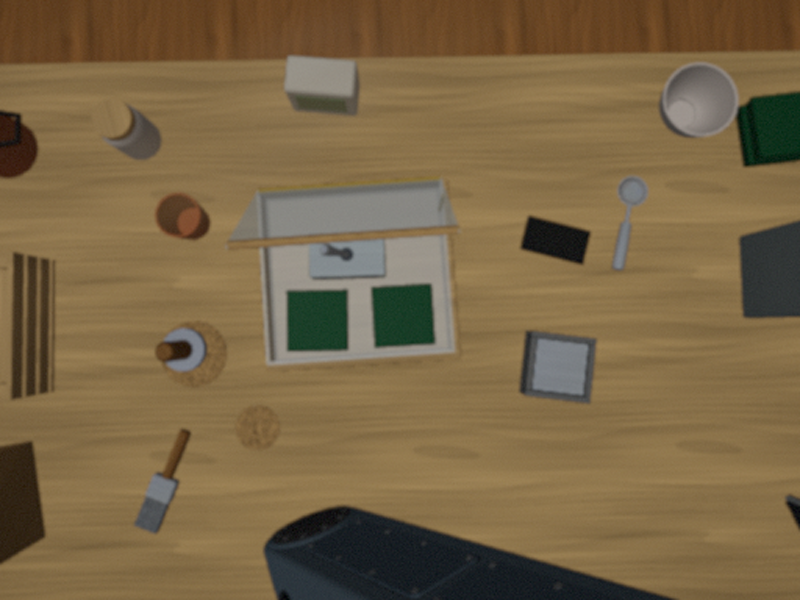

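View pics/scene0b.png

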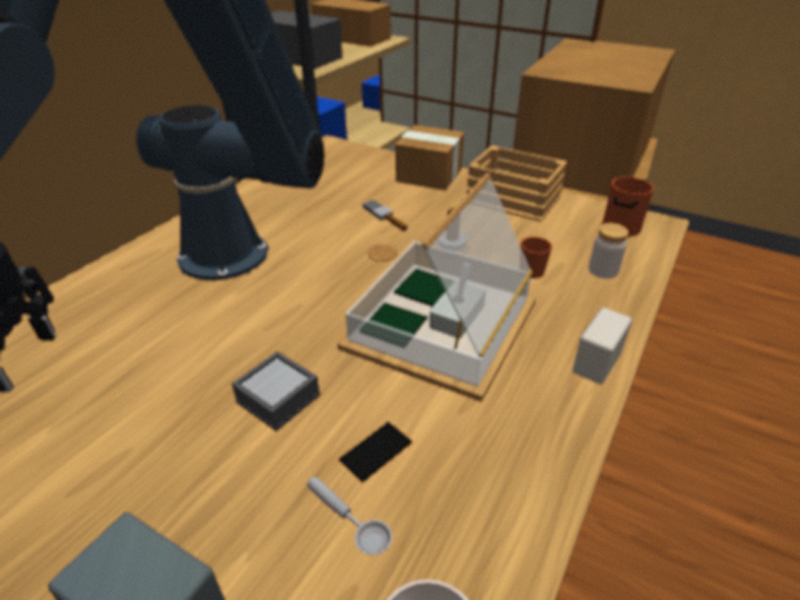

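The top view shows +x as up and +y as left. Mat candidates are the large cork with the tamper on it at (192,352) and a small cork at (258,427). The larger one is meant. Things that could be taken for the tamper are the tamper at (185,350), the brush at (165,480) and the jar at (130,130). The cassette is at (558,367) and the toggle at about (335,250). Next I'll check close crops.

```bash
cat > h.py <<'E'
import numpy as np,pickle,cv2
d=pickle.load(open('cams.pkl','rb'))
def ray(n,u,v):
    c=d[n];r=c['R'].T@np.array([(u-c['cx'])/c['fx'],(v-c['cy'])/c['fy'],1]);return -c['R'].T@c['t'],r
def atz(n,u,v,z):
    o,r=ray(n,u,v);return o+r*(z-o[2])/r[2]
def proj(n,X):
    c=d[n];p=c['R']@np.array(X)+c['t'];return c['fx']*p[0]/p[2]+c['cx'],c['fy']*p[1]/p[2]+c['cy']
E
python3 - <<'E'
from h import *
t=d['top']['color'];s=d['scene']['color']
f=lambda i,u,v,w,h,W,H:cv2.resize(i[v:v+h,u:u+w],(W,H),interpolation=cv2.INTER_CUBIC)
# 4 tiles 400x300, scale 5 => 80x60
A=f(t,85,195,80,60,400,300);B=f(t,320,205,80,60,400,300);C=f(t,180,135,80,60,400,300);D=f(s,265,160,80,60,400,300)
cv2.imwrite('pics/crops.png',np.vstack([np.hstack([A,B]),np.hstack([C,D])]))
E
```

```text
(no output)
```

View pics/crops.png

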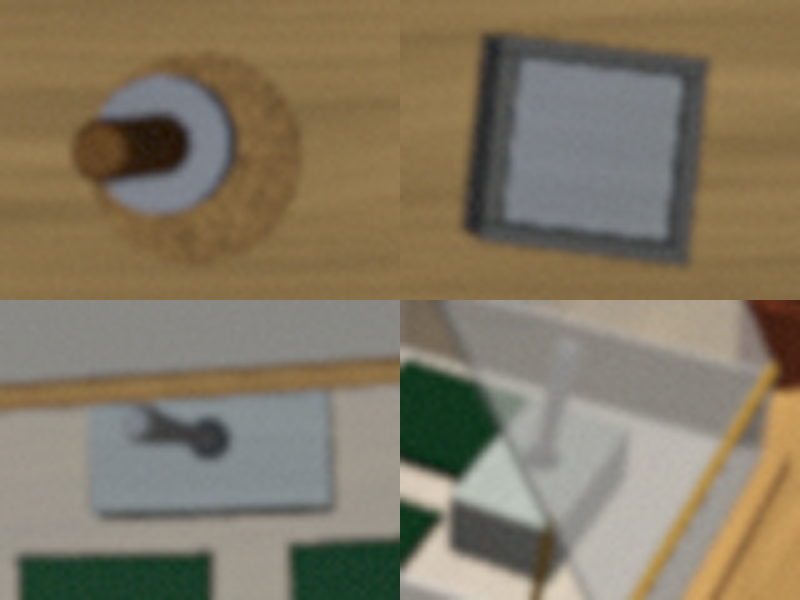

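Run:
```python
from h import *
np.set_printoptions(precision=4,suppress=True)
T=lambda x,y,ou,ov:(x/5+ou,y/5+ov)
g=lambda l,p,z,n='top':print(l,atz(n,*p,z))
print('topcam',ray('top',0,0)[0])
g('foot',T(163,144,85,195),.022);g('handle',T(101,151,85,195),.096)
for p in((92,144),(234,144),(163,74),(163,214)):g('footedge',T(*p,85,195),.022)
g('mat',T(200,160,85,195),.004)
for p in((120,60),(285,78),(267,242),(103,222)):g('platec',T(*p,320,205),.045)
for p in((100,38),(308,60),(288,265),(78,235)):g('rim',T(*p,320,205),.05)
g('plate',T(194,151,320,205),.045)
for p in((92,105),(330,92),(333,208),(97,215)):g('fanbox',T(*p,180,135),.068)
g('pivot',T(210,139,180,135),.068);g('tip',T(135,120,180,135),.137)
g('tip sc',(298.6,169.4),.137,'scene');g('pivot sc',(294,192.4),.068,'scene')
# board/lid from 800 view
S=lambda u,v:(u/1.5625,v/1.5625)
g('lidL',S(230,244),.28);g('lidR',S(457,229),.28)
g('wallNL',S(268,362),.085);g('wallNR',S(455,352),.085);g('hingeL',S(260,190),.085);g('hingeR',S(443,181),.085)
g('cup',S(700,100),.075)
g('lidLs',S(487,180),.28,'scene')
print(proj('scene',atz('top',*T(194,151,320,205),.045)),proj('scene',[.69,.1,.28]))
```

```text
topcam [ 0.4862 -0.0299  0.9914]
foot [0.4546 0.3143 0.022 ]
handle [0.4543 0.3172 0.096 ]
footedge [0.4553 0.3504 0.022 ]
footedge [0.4539 0.2781 0.022 ]
footedge [0.4903 0.3142 0.022 ]
footedge [0.4191 0.3143 0.022 ]
mat [0.4454 0.3015 0.004 ]
platec [ 0.4614 -0.2589  0.045 ]
platec [ 0.4509 -0.3412  0.045 ]
platec [ 0.3697 -0.3293  0.045 ]
platec [ 0.3812 -0.248   0.045 ]
rim [ 0.4727 -0.2481  0.05  ]
rim [ 0.4598 -0.3513  0.05  ]
rim [ 0.3588 -0.3378  0.05  ]
rim [ 0.3756 -0.2342  0.05  ]
plate [ 0.4155 -0.2945  0.045 ]
fanbox [0.6183 0.0997 0.068 ]
fanbox [ 0.6225 -0.0172  0.068 ]
fanbox [ 0.5653 -0.0177  0.068 ]
fanbox [0.5641 0.0979 0.068 ]
pivot [0.6004 0.0421 0.068 ]
tip [0.6012 0.0706 0.137 ]
tip sc [0.6047 0.0671 0.137 ]
pivot sc [0.6066 0.0408 0.068 ]
lidL [0.5894 0.1667 0.28  ]
lidR [ 0.6026 -0.1085  0.28  ]
wallNL [0.4355 0.1635 0.085 ]
wallNR [ 0.4452 -0.1223  0.085 ]
hingeL [0.701  0.1737 0.085 ]
hingeR [ 0.71   -0.1101  0.085 ]
cup [ 0.8347 -0.5209  0.075 ]
lidLs [0.5996 0.1444 0.28  ]
(np.float64(174.46618012397596), np.float64(243.6471226860616)) (np.float64(335.7504351485948), np.float64(128.82426783625246))
```

```bash
python3 -m crank '[[[0.1,0.3,0.15,0,0,0,-1],[0.235,0.68,0.165,0,0,0,-1],[0.235,0.68,0.165,0,0,0,-1],[0.235,0.68,0.165,0,0,0,-1],[0.235,0.68,0.165,0,0,0,-1],[0.235,0.68,0.165,0,0,0,-1],[0.235,0.68,0.165,0,0,0,-1],[0.235,0.68,0.165,0,0,0,-1]]]'
python3 -m crank '[[[0.058,0.776,0,0,0,0,-1],[0.058,0.776,0,0,0,0,-1],[0.058,0.776,0,0,0,0,-1],[0.058,0.776,0,0,0,0,-1],[0.058,0.776,0,0,0,0,-1],[0.058,0.776,0,0,0,0,-1],[0.058,0.776,0,0,0,0,-1],[0.058,0.776,-0.1,0,0,0,-1]]]'
python3 -m crank '[[[0,0,0,0,0,0,-1],[0,0,0,0,0,0,-1]]]'
python3 - <<'E'
from bench import robot
import cv2,pickle
s=robot.sense();print(s['time'],s['eef_pos'],s['ee_rot'],s['q'])
c=robot.capture("wrist");print({k:v for k,v in c.items() if k!='color'})
cv2.imwrite('pics/w1.png',c['color']);pickle.dump((s,c),open('w1.pkl','wb'))
E
```

```text
time: 1.1
eef_pos: [0.4211, -0.1475, 0.3309]
ee_rot: [3.055, 0.731, 0.001]
ft_force: [0.5, -0.5, -0.7]
finger_gap: 0.0851
finger_force: 0.0
time: 2.1
eef_pos: [0.4595, 0.3164, 0.277]
ee_rot: [-3.055, -0.725, -0.02]
ft_force: [0.6, 0.0, -0.6]
finger_gap: 0.0856
finger_force: 0.0
time: 2.35
eef_pos: [0.456, 0.3116, 0.2744]
ee_rot: [3.057, 0.72, -0.0]
ft_force: [0.2, 0.3, -0.1]
finger_gap: 0.0852
finger_force: 0.0
2.35 [0.45604655 0.31163917 0.27436316] [ 3.05701673e+00  7.20340693e-01 -3.93584628e-04] [ 3.97567301e-01  3.80163129e-01  1.56413511e+00 -8.59466861e-04
  1.19768289e+00  1.50584944e+00]
{'fx': 297.3186396354542, 'fy': 297.3186396354542, 'cx': 251.05799436313504, 'cy': 189.8415088099387, 'mount': array([[-1.13451762e-03, -9.65500588e-01, -2.60398402e-01,
         6.64062925e-02],
       [ 9.99999061e-01, -8.95148114e-04, -1.03783482e-03,
         6.41485792e-04],
       [ 7.68934987e-04, -2.60399335e-01,  9.65500697e-01,
        -1.42317353e-01],
       [ 0.00000000e+00,  0.00000000e+00,  0.00000000e+00,
         1.00000000e+00]])}
```

View pics/w1.png

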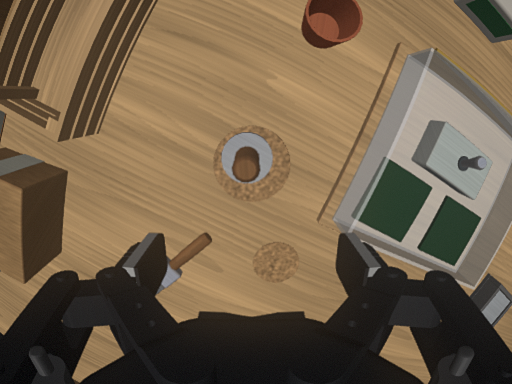

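The wrist view shows the tamper foot at (247,157), the mat at (252,163), the toggle base at (463,164) and its tip at (479,163).

```bash
cat >> h.py <<'E'
from scipy.spatial.transform import Rotation as Ro
def wz(f,u,v,z):
    s,c=pickle.load(open(f,'rb'));x=np.array([u-c['cx'],v-c['cy']]);r=np.linalg.norm(x);a=r/c['fx']
    k=np.array([*(x/r*np.sin(a)),np.cos(a)]);M=c['mount'];R=Ro.from_rotvec(s['ee_rot']).as_matrix()
    o=R@M[:3,3]+s['eef_pos'];w=R@M[:3,:3]@k;return o+w*(z-o[2])/w[2]
E
python3 - <<'E'
from h import *
np.set_printoptions(precision=4,suppress=True)
for l,u,v,z in(('foot',247,157,.022),('mat',252,163,.004),('htop',246,166,.096),('piv',463,164,.068),('tip',479,163,.137),('lidcorner?',398,44,.28),('lidcorner2',318,220,.28)):print(l,wz('w1.pkl',u,v,z))
E
```

```text
foot [0.4587 0.3185 0.022 ]
mat [0.4516 0.3074 0.004 ]
htop [0.46   0.3193 0.096 ]
piv [0.6015 0.0434 0.068 ]
tip [0.5988 0.0787 0.137 ]
lidcorner? [0.5817 0.2927 0.28  ]
lidcorner2 [0.4836 0.2875 0.28  ]
```

```bash
python3 -m crank '[[[0.002,0.004,-0.1,0,0,0,-1],[0.002,0.004,-0.2,0,0,0,-1],[0.002,0.004,-0.27,0,0,0,-1],[0.002,0.004,-0.32,0,0,0,-1],[0.002,0.004,-0.35,0,0,0,-1],[0.002,0.004,-0.358,0,0,0,-1],[0.002,0.004,-0.358,0,0,0,-1],[0.002,0.004,-0.358,0,0,0,-1]]]'
python3 -m crank '[[[0,0,0,0,0,0,0],[0,0,0,0,0,0,0.5],[0,0,0,0,0,0,1],[0,0,0,0,0,0,1],[0,0,0,0,0,0,1],[0,0,0,0,0,0,1],[0,0,0,0,0,0,1],[0,0,0,0,0,0,1]]]'
```

```text
time: 3.4
eef_pos: [0.4577, 0.3153, 0.0608]
ee_rot: [-3.057, -0.721, -0.005]
ft_force: [0.2, -0.0, 0.6]
finger_gap: 0.0853
finger_force: 0.0
time: 4.4
eef_pos: [0.4564, 0.3156, 0.0596]
ee_rot: [-3.057, -0.721, -0.001]
ft_force: [-2.0, 4.8, 4.7]
finger_gap: 0.0311
finger_force: 60.0
```

```bash
python3 -m crank '[[[0,0,0.05,0,0,0,1],[0,0,0.13,0,0,0,1],[0,0,0.22,0,0,0,1],[0,0,0.27,0,0,0,1],[-0.02,-0.06,0.27,0,0,0,1],[-0.02,-0.13,0.27,0,0,0,1],[-0.02,-0.2,0.27,0,0,0,1],[-0.02,-0.28,0.27,0,0,0,1]]]'
python3 -m crank '[[[-0.01,-0.08,0,0,0,0,1],[-0.02,-0.17,0,0,0,0,1],[-0.03,-0.26,0,0,0,0,1],[-0.04,-0.35,0,0,0,0,1],[-0.047,-0.44,0,0,0,0,1],[-0.047,-0.53,0,0,0,0,1],[-0.047,-0.61,0,0,0,0,1],[-0.047,-0.67,0,0,0,0,1]]]'
python3 -m crank '[[[0,-0.03,0,0,0,0,1],[0,-0.06,0,0,0,0,1],[0,-0.067,0,0,0,0,1],[0,-0.067,0,0,0,0,1],[0,-0.067,0,0,0,0,1]]]'
python3 - <<'E'
from bench import robot
import cv2,pickle
s=robot.sense();print(s['time'],s['eef_pos'],s['ee_rot'],s['finger_gap'],s['ft_force'])
c=robot.capture("top");s2=robot.capture("scene")['color'];w=robot.capture("wrist")
pickle.dump((s,w),open('w2.pkl','wb'))
f=lambda i,u,v,a,b:cv2.resize(i[v:v+b,u:u+a],(400,300),interpolation=cv2.INTER_CUBIC)
import numpy as np
cv2.imwrite('pics/p2.png',np.hstack([f(s2,110,170,133,100),cv2.resize(w['color'],(400,300))]))
E
```

```text
time: 5.4
eef_pos: [0.4434, 0.145, 0.2201]
ee_rot: [3.056, 0.724, -0.005]
ft_force: [1.4, -1.6, -4.5]
finger_gap: 0.0304
finger_force: 60.4
time: 6.4
eef_pos: [0.4146, -0.2573, 0.22]
ee_rot: [-3.057, -0.719, 0.005]
ft_force: [0.8, 1.1, -3.8]
finger_gap: 0.0306
finger_force: 60.4
time: 7.02
eef_pos: [0.4161, -0.2937, 0.2213]
ee_rot: [-3.056, -0.724, 0.001]
ft_force: [-0.2, -0.4, -4.8]
finger_gap: 0.0307
finger_force: 60.4
7.025 [ 0.41612806 -0.29374577  0.22133294] [-3.05602991e+00 -7.23503740e-01  5.51559626e-04] 0.030707313814758636 [-0.21847082 -0.37314734 -4.80254246]
```

View pics/p2.png

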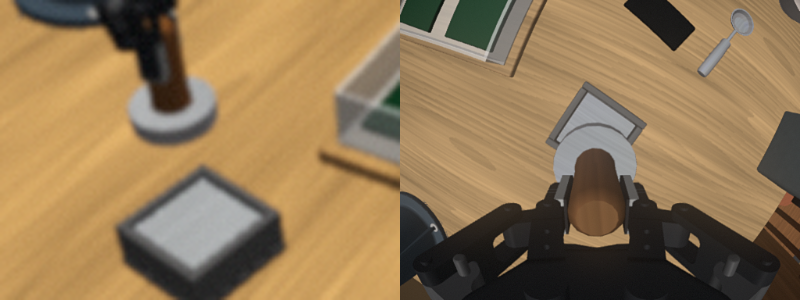

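The left panel shows the foot centred at (173,103), hanging upright over the cassette, whose rim corners are at (118,232), (203,167) and (283,215). The right panel (wrist) shows rim corners at (585,83), (646,125) and (546,143). The cassette still needs a cross-check.

Run:
```python
from h import *
np.set_printoptions(precision=4,suppress=True)
S=lambda x,y:(110+x*.3325,170+y/3)
print('foot',atz('scene',*S(173,103),.1837))
a=[atz('scene',*S(*p),.05) for p in((118,232),(203,167),(283,215))];print(*a,'centre',(a[0]+a[2])/2)
W=lambda x,y:((x-400)*1.28,y*1.28)
b=[wz('w2.pkl',*W(*p),.05) for p in((546,143),(585,83),(646,125))];print(*b,'c',(b[0]+b[2])/2)
```

```text
foot [ 0.42   -0.2948  0.1837]
[ 0.3709 -0.3413  0.05  ] [ 0.3805 -0.2398  0.05  ] [ 0.4829 -0.2526  0.05  ] centre [ 0.4269 -0.2969  0.05  ]
[ 0.3751 -0.2352  0.05  ] [ 0.474  -0.2484  0.05  ] [ 0.4608 -0.3488  0.05  ] c [ 0.418 -0.292  0.05 ]
```

```bash
python3 -m crank '[[[0.004,0,-0.05,0,0,0,1],[0.004,0,-0.1,0,0,0,1],[0.004,0,-0.15,0,0,0,1],[0.004,0,-0.18,0,0,0,1],[0.004,0,-0.185,0,0,0,1],[0.004,0,-0.185,0,0,0,1]]]'
python3 -m crank '[[[0,0,-0.01,0,0,0,1],[0,0,-0.02,0,0,0,1],[0,0,-0.025,0,0,0,1],[0,0,-0.025,0,0,0,1],[0,0,-0.025,0,0,0,1]]]'
```

```text
time: 7.92
eef_pos: [0.4191, -0.2953, 0.1108]
ee_rot: [3.057, 0.722, 0.001]
ft_force: [-0.0, -0.7, -4.6]
finger_gap: 0.0304
finger_force: 60.4
time: 8.55
eef_pos: [0.4191, -0.2955, 0.0959]
ee_rot: [3.056, 0.722, 0.001]
ft_force: [0.2, -0.1, 1.3]
finger_gap: 0.0305
finger_force: 61.0
```

```bash
python3 -m crank '[[[0,0,-0.008,0,0,0,1],[0,0,-0.015,0,0,0,1],[0,0,-0.017,0,0,0,1],[0,0,-0.017,0,0,0,1]]]'
python3 -m crank '[[[0,0,-0.003,0,0,0,1],[0,0,-0.003,0,0,0,1],[0,0,-0.003,0,0,0,1]]]'
```

```text
time: 9.05
eef_pos: [0.4191, -0.2955, 0.0854]
ee_rot: [3.056, 0.722, 0.001]
ft_force: [1.1, 0.4, 6.4]
finger_gap: 0.0306
finger_force: 61.5
time: 9.43
eef_pos: [0.4192, -0.2956, 0.0848]
ee_rot: [3.056, 0.722, 0.002]
ft_force: [-1.0, 0.6, 13.8]
finger_gap: 0.0309
finger_force: 62.7
```

```bash
python3 -m crank '[[[0,0,-0.002,0,0,0,1],[0,0,-0.002,0,0,0,1],[0,0,-0.002,0,0,0,1],[0,0,-0.002,0,0,0,1],[0,0,-0.002,0,0,0,1],[0,0,-0.002,0,0,0,1],[0,0,-0.002,0,0,0,1],[0,0,-0.002,0,0,0,1]]]'
python3 -m crank '[[[0,0,0,0,0,0,1],[0,0,0,0,0,0,1],[0,0,0,0,0,0,1],[0,0,0,0,0,0,1]]]'
python3 - <<'E'
from bench import robot
import cv2
s=robot.sense();print(s['wrist_torque'],s['ft_force'])
i=robot.capture("scene")['color'];cv2.imwrite('pics/press.png',cv2.resize(i[180:280,120:250],(650,500),interpolation=cv2.INTER_CUBIC))
E
```

```text
time: 10.42
eef_pos: [0.4193, -0.2956, 0.0846]
ee_rot: [3.055, 0.722, 0.002]
ft_force: [-2.0, 1.8, 23.5]
finger_gap: 0.0305
finger_force: 63.9
time: 10.92
eef_pos: [0.4193, -0.2956, 0.0846]
ee_rot: [3.055, 0.722, 0.002]
ft_force: [-1.6, 1.6, 21.6]
finger_gap: 0.0303
finger_force: 63.9
[ 0.53435776  0.36629089 -0.03521004] [-1.58431895  1.57617382 21.6234738 ]
```

View pics/press.png

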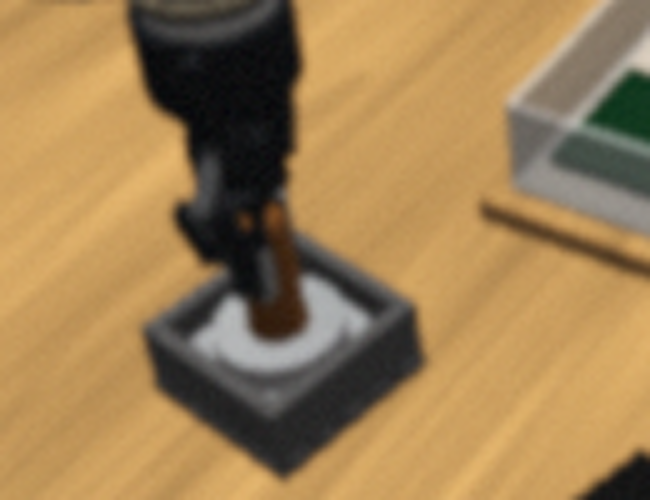

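```bash
python3 -m crank '[[[0,0,0.01,0,0,0,1],[0,0,0.025,0,0,0,1],[0,0,0.05,0,0,0,1],[0,0,0.05,0,0,0,1],[0,0,0.05,0,0,0,1],[0,0,0.05,0,0,0,1]]]'
python3 - <<'E'
from bench import robot
import cv2
s=robot.sense();print(s['wrist_torque'],s['ft_force'])
E
```

```text
time: 11.72
eef_pos: [0.4181, -0.2944, 0.1114]
ee_rot: [-3.056, -0.722, 0.002]
ft_force: [-0.9, -0.3, -4.1]
finger_gap: 0.0304
finger_force: 60.5
[-0.03063149  0.03188786 -0.06201034] [-0.88968961 -0.31783195 -4.10371623]
```

```bash
python3 -m crank '[[[-0.004,0.005,0,0,0,0,1],[-0.004,0.005,-0.02,0,0,0,1],[-0.004,0.005,-0.035,0,0,0,1],[-0.004,0.005,-0.045,0,0,0,1],[-0.004,0.005,-0.05,0,0,0,1],[-0.004,0.005,-0.05,0,0,0,1],[-0.004,0.005,-0.05,0,0,0,1],[-0.004,0.005,-0.05,0,0,0,1]]]'
python3 -m crank '[[[0,0,-0.001,0,0,0,1],[0,0,-0.001,0,0,0,1],[0,0,-0.001,0,0,0,1],[0,0,-0.001,0,0,0,1],[0,0,-0.001,0,0,0,1],[0,0,-0.001,0,0,0,1],[0,0,-0.001,0,0,0,1],[0,0,-0.001,0,0,0,1]]]'
python3 - <<'E'
from bench import robot
s=robot.sense();print(s['wrist_torque'],s['ft_force'],s['ee_rot'])
E
```

```text
time: 12.72
eef_pos: [0.4165, -0.2921, 0.0847]
ee_rot: [3.056, 0.722, 0.001]
ft_force: [-3.7, 2.9, 22.7]
finger_gap: 0.0304
finger_force: 63.9
time: 13.72
eef_pos: [0.4166, -0.2921, 0.0846]
ee_rot: [3.056, 0.722, 0.001]
ft_force: [-3.7, 4.1, 26.6]
finger_gap: 0.0305
finger_force: 64.5
[0.88022481 0.75004153 0.02353099] [-3.73267857  4.13416954 26.63399504] [3.05608605e+00 7.22150171e-01 1.36175007e-03]
```

```bash
python3 -m crank '[[[0,0,0.02,0,0,0,1],[0,0,0.06,0,0,0,1],[0,0,0.14,0,0,0,1],[0,0,0.23,0,0,0,1],[0,0,0.23,0,0,0,1],[0.01,0.06,0.23,0,0,0,1],[0.01,0.14,0.23,0,0,0,1],[0.01,0.22,0.23,0,0,0,1]]]'
python3 -m crank '[[[0.01,0.08,0,0,0,0,1],[0.02,0.17,0,0,0,0,1],[0.03,0.26,0,0,0,0,1],[0.04,0.35,0,0,0,0,1],[0.043,0.44,0,0,0,0,1],[0.043,0.53,0,0,0,0,1],[0.043,0.61,0,0,0,0,1],[0.043,0.69,0,0,0,0,1]]]'
python3 -m crank '[[[0,0.05,0,0,0,0,1],[0,0.083,0,0,0,0,1],[0,0.083,0,0,0,0,1],[0,0.083,0,0,0,0,1],[0,0.083,0,0,0,0,1]]]'
```

```text
time: 14.72
eef_pos: [0.4208, -0.158, 0.2173]
ee_rot: [-3.054, -0.719, 0.005]
ft_force: [1.0, 0.4, -5.1]
finger_gap: 0.0311
finger_force: 60.8
time: 15.72
eef_pos: [0.4464, 0.2551, 0.2169]
ee_rot: [3.057, 0.722, -0.008]
ft_force: [0.4, -0.2, -4.2]
finger_gap: 0.0305
finger_force: 60.9
time: 16.35
eef_pos: [0.4481, 0.3026, 0.2194]
ee_rot: [3.058, 0.72, -0.001]
ft_force: [-0.6, 0.2, -4.7]
finger_gap: 0.0307
finger_force: 61.0
```

```bash
python3 -m crank '[[[0,0.001,-0.08,0,0,0,1],[0,0.001,-0.15,0,0,0,1],[0,0.001,-0.21,0,0,0,1],[0,0.001,-0.245,0,0,0,1],[0,0.001,-0.258,0,0,0,1],[0,0.001,-0.26,0,0,0,1],[0,0.001,-0.26,0,0,0,1],[0,0.001,-0.26,0,0,0,1]]]'
python3 -m crank '[[[0,0,-0.003,0,0,0,1],[0,0,-0.006,0,0,0,1],[0,0,-0.006,0,0,0,1],[0,0,-0.006,0,0,0,1]]]'
```

```text
time: 17.35
eef_pos: [0.4488, 0.3046, 0.0646]
ee_rot: [-3.057, -0.722, -0.003]
ft_force: [-0.0, 0.2, -4.4]
finger_gap: 0.0303
finger_force: 61.0
time: 17.85
eef_pos: [0.448, 0.3043, 0.0599]
ee_rot: [3.057, 0.722, -0.0]
ft_force: [-0.2, 0.0, -4.3]
finger_gap: 0.0308
finger_force: 61.0
```

```bash
python3 -m crank '[[[0,0,-0.001,0,0,0,1],[0,0,-0.002,0,0,0,1],[0,0,-0.002,0,0,0,1]]]'
```

```text
time: 18.23
eef_pos: [0.4482, 0.3046, 0.0596]
ee_rot: [-3.057, -0.722, -0.001]
ft_force: [-2.0, 0.4, 4.6]
finger_gap: 0.0303
finger_force: 61.5
```

```bash
python3 -m crank '[[[0,0,0,0,0,0,0],[0,0,0,0,0,0,-1],[0,0,0,0,0,0,-1],[0,0,0,0,0,0,-1],[0,0,0,0,0,0,-1],[0,0,0,0,0,0,-1],[0,0,0.03,0,0,0,-1],[0,0,0.08,0,0,0,-1]]]'
python3 -m crank '[[[0,0,0.08,0,0,0,-1],[0,0,0.17,0,0,0,-1],[0,0,0.26,0,0,0,-1],[0,0,0.28,0,0,0,-1],[0,0,0.28,0,0,0,-1],[0,0,0.28,0,0,0,-1]]]'
python3 - <<'E'
from bench import robot
import cv2,pickle
s=robot.sense();print(s['time'],s['eef_pos'],s['ee_rot'],s['q'],s['ft_force'])
c=robot.capture("wrist");pickle.dump((s,c),open('w3.pkl','wb'));cv2.imwrite('pics/w3.png',c['color'])
E
```

```text
time: 19.23
eef_pos: [0.4472, 0.3039, 0.1063]
ee_rot: [3.057, 0.722, -0.005]
ft_force: [-0.2, -0.2, 0.1]
finger_gap: 0.0856
finger_force: 0.0
time: 19.98
eef_pos: [0.4468, 0.3038, 0.2728]
ee_rot: [3.057, 0.722, -0.007]
ft_force: [0.2, 0.8, -0.3]
finger_gap: 0.0853
finger_force: 0.0
19.975 [0.44680663 0.30380244 0.2728132 ] [ 3.05686318  0.72175353 -0.00662933] [3.90223553e-01 3.66201775e-01 1.59224410e+00 2.61024789e-06
 1.18742115e+00 1.49729319e+00] [ 0.22683402  0.7921706  -0.30544295]
```

View pics/w3.png

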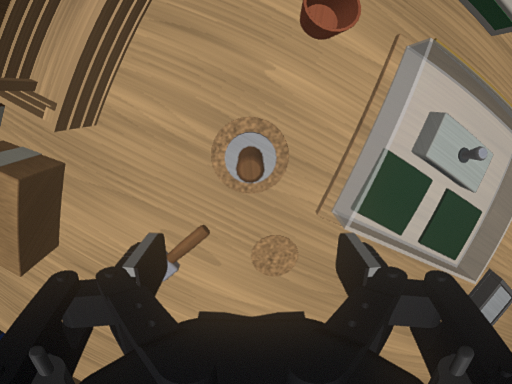

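```bash
python3 -m crank '[[[0,-0.05,0,0,0,-0.3,1],[0,-0.12,0,0,0,-0.6,1],[0,-0.2,0,0,0,-0.928,1],[0,-0.26,0,0,0,-0.928,1],[0,-0.28,0,0,0,-0.928,1],[0,-0.28,0,0,0,-0.928,1]]]'
python3 -m crank '[[[0,0,0,0,-0.3,0,1],[0,0,0,0,-0.6,0,1],[0,0,0,0,-0.9,0,1],[0,0,0,0,-1,0,1],[0,0,0,0,-1,0,1]]]'
python3 -m crank '[[[0,0,0,0,-0.3,0,1],[0,0,0,0,-0.4,0,1],[0,0,0,0,-0.4,0,1],[0,0,0,0,-0.4,0,1]]]'
python3 - <<'E'
from bench import robot
from scipy.spatial.transform import Rotation as R
s=robot.sense();print(s['time'],s['eef_pos'],s['q'],s['finger_gap'],R.from_rotvec(s['ee_rot']).as_matrix().round(3))
E
```

```text
time: 20.78
eef_pos: [0.4478, 0.1361, 0.274]
ee_rot: [-3.141, 0.003, 0.003]
ft_force: [-0.3, 0.6, 0.5]
finger_gap: -0.0004
finger_force: 0.0
time: 21.4
eef_pos: [0.4466, 0.1376, 0.2741]
ee_rot: [-3.044, -0.003, -0.773]
ft_force: [0.4, 0.3, 0.1]
finger_gap: -0.0001
finger_force: 0.0
time: 21.9
eef_pos: [0.4495, 0.1366, 0.2754]
ee_rot: [-2.95, 0.001, -1.079]
ft_force: [0.0, -0.2, 0.9]
finger_gap: -0.0001
finger_force: 0.0
21.9 [0.44948212 0.13662147 0.27541112] [ 0.09691022  0.12018851  2.22664262 -0.57730636  0.11456457  2.2197862 ] -9.84299749304126e-05 [[ 0.764 -0.     0.645]
 [-0.001 -1.     0.   ]
 [ 0.645 -0.    -0.764]]
```

```bash
python3 -m crank '[[[0.03,0,-0.02,0,0,0,1],[0.06,0,-0.04,0,0,0,1],[0.09,0,-0.07,0,0,0,1],[0.12,0,-0.1,0,0,0,1],[0.15,0,-0.13,0,0,0,1],[0.167,0,-0.15,0,0,0,1],[0.167,0,-0.15,0,0,0,1]]]'
python3 - <<'E'
from bench import robot
from scipy.spatial.transform import Rotation as R
s=robot.sense();print(s['time'],s['eef_pos'],s['q'],R.from_rotvec(s['ee_rot']).as_matrix().round(3))
E
```

```text
time: 22.78
eef_pos: [0.5582, 0.1356, 0.2061]
ee_rot: [-2.965, -0.003, -1.023]
ft_force: [-0.8, 0.3, 0.3]
finger_gap: 0.0
finger_force: 0.0
22.775 [0.55816875 0.13555914 0.2061335 ] [ 0.06041296  0.3959098   2.07045511 -1.23459958  0.03352514  2.85273331] [[ 0.787  0.004  0.617]
 [ 0.    -1.     0.006]
 [ 0.617 -0.004 -0.787]]
```

```bash
python3 -m crank '[[[-0.02,0,0.02,0,0.1,0,1],[-0.05,0,0.05,0,0.2,0,1],[-0.08,0,0.08,0,0.3,0,1],[-0.12,0,0.1,0,0.4,0,1],[-0.15,0,0.12,0,0.5,0,1],[-0.18,0,0.12,0,0.6,0,1],[-0.18,0,0.12,0,0.7,0,1]]]'
python3 - <<'E'
from bench import robot
from scipy.spatial.transform import Rotation as R
s=robot.sense();print(s['time'],s['eef_pos'],s['q'],R.from_rotvec(s['ee_rot']).as_matrix().round(3))
E
```

```text
time: 23.65
eef_pos: [0.4462, 0.1363, 0.2791]
ee_rot: [-3.096, -0.004, -0.488]
ft_force: [0.3, 0.9, 0.2]
finger_gap: 0.0002
finger_force: 0.0
23.65 [0.44616456 0.13631126 0.27909176] [ 0.06443023  0.13846732  1.95774279 -0.01863089  0.73293467  1.64431304] [[ 0.952  0.004  0.308]
 [ 0.002 -1.     0.007]
 [ 0.308 -0.006 -0.951]]
```

```bash
R='3rows'; python3 -m crank '[[[0,0,0,0,0.3,0,1],[0,0,0,0,0.626,0,1],[0,0,0,0,0.626,0,1]]]' >/dev/null
python3 -m crank '[[[0,0,0,0,0,0.35,1],[0,0,0,0,0,0.7,1],[0,0,0,0,0,1,1]]]' >/dev/null
python3 -m crank '[[[0,0,0,0,0,0.35,1],[0,0,0,0,0,0.7,1],[0,0,0,0,0,1,1]]]' >/dev/null
python3 -m crank '[[[0,0,0,0,0,0.35,1],[0,0,0,0,0,0.7,1],[0,0,0,0,0,1,1]]]' >/dev/null
python3 -m crank '[[[0,0,0,0,0,0.35,1],[0,0,0,0,0,0.7,1],[0,0,0,0,0,1,1]]]' >/dev/null
python3 -m crank '[[[0,0,0,0,0,0.35,1],[0,0,0,0,0,0.7,1],[0,0,0,0,0,1,1]]]' >/dev/null
python3 -m crank '[[[0,0,0,0,0,0.35,1],[0,0,0,0,0,0.7,1],[0,0,0,0,0,1,1]]]' >/dev/null
python3 -m crank '[[[0,0,0,0,0,0.283,1],[0,0,0,0,0,0.283,1],[0,0,0,0,0,0.283,1]]]'
python3 - <<'E'
from bench import robot
from scipy.spatial.transform import Rotation as R
s=robot.sense();print(s['time'],s['eef_pos'],s['q'],R.from_rotvec(s['ee_rot']).as_matrix().round(3))
E
```

```text
time: 26.65
eef_pos: [0.4479, 0.136, 0.2784]
ee_rot: [-0.002, -3.14, 0.009]
ft_force: [-0.2, 0.5, 0.2]
finger_gap: 0.0001
finger_force: 0.0
26.65 [0.44787243 0.13595359 0.2784007 ] [ 0.05915172  0.25459132  1.74993953 -0.00653714  1.13854984 -1.50787116] [[-1.     0.001 -0.001]
 [ 0.001  1.    -0.006]
 [ 0.001 -0.006 -1.   ]]
```

```bash
python3 -m crank '[[[0,0,0,0,-0.3,0,1],[0.02,0,0,0,-0.6,0,1],[0.04,0,-0.02,0,-0.9,0,1],[0.07,0,-0.05,0,-1,0,1],[0.1,0,-0.09,0,-1,0,1],[0.13,0,-0.13,0,-1,0,1],[0.15,0,-0.16,0,-1,0,1],[0.15,0,-0.16,0,-1,0,1]]]'
python3 - <<'E'
from bench import robot
from scipy.spatial.transform import Rotation as R
s=robot.sense();print(s['time'],s['eef_pos'],s['q'],R.from_rotvec(s['ee_rot']).as_matrix().round(3))
E
```

```text
time: 27.65
eef_pos: [0.5387, 0.1357, 0.1811]
ee_rot: [0.003, 2.646, -0.008]
ft_force: [-0.6, 0.6, 0.3]
finger_gap: -0.0002
finger_force: 0.0
27.65 [0.53865482 0.13565099 0.18109803] [ 0.06611077  0.41238108  2.01598271 -0.17302708  0.22166195 -1.34305658] [[-0.879  0.004  0.476]
 [ 0.001  1.    -0.006]
 [-0.476 -0.005 -0.879]]
```

```bash
python3 -m crank '[[[0.02,-0.003,-0.02,0,0,0,1],[0.04,-0.006,-0.045,0,0,0,1],[0.06,-0.009,-0.07,0,0,0,1],[0.08,-0.013,-0.09,0,0,0,1],[0.1,-0.013,-0.105,0,0,0,1],[0.109,-0.013,-0.105,0,0,0,1],[0.109,-0.013,-0.105,0,0,0,1]]]'
python3 - <<'E'
from bench import robot
import cv2,numpy as np
from scipy.spatial.transform import Rotation as R
s=robot.sense();print(s['time'],s['eef_pos'],s['q'],s['ft_force'],R.from_rotvec(s['ee_rot']).as_matrix().round(3))
f=lambda i,u,v,a,b:cv2.resize(i[v:v+b,u:u+a],(400,400),interpolation=cv2.INTER_CUBIC)
cv2.imwrite('pics/p5.png',np.hstack([f(robot.capture('scene')['color'],220,100,130,130),f(robot.capture('top')['color'],150,90,130,130)]))
E
```

```text
time: 28.52
eef_pos: [0.605, 0.1281, 0.1198]
ee_rot: [0.002, 2.642, -0.008]
ft_force: [-0.3, -1.0, 0.7]
finger_gap: 0.0
finger_force: 0.0
28.525 [0.60502009 0.12806159 0.11978103] [ 0.04056938  0.58921558  1.91598806 -0.18453134  0.13973242 -1.35272893] [-0.26319142 -0.98007205  0.65423247] [[-0.878  0.003  0.479]
 [-0.     1.    -0.006]
 [-0.479 -0.006 -0.878]]
```

View pics/p5.png

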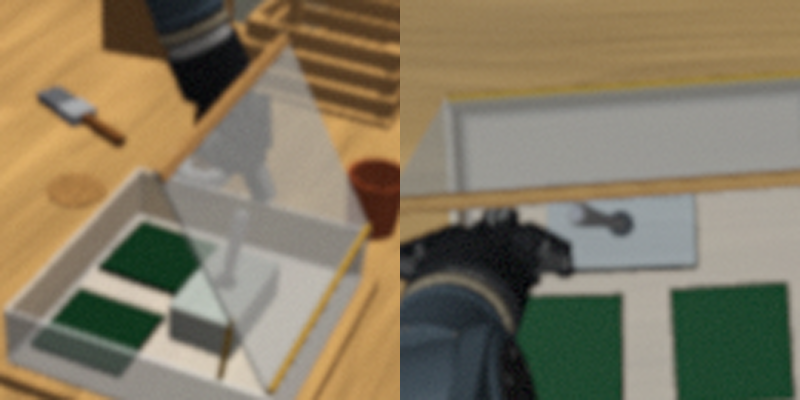

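```bash
python3 -m crank '[[[0.005,0,-0.013,0,0,0,1],[0.005,-0.015,-0.013,0,0,0,1],[0.005,-0.03,-0.013,0,0,0,1],[0.005,-0.045,-0.013,0,0,0,1],[0.005,-0.055,-0.013,0,0,0,1],[0.005,-0.065,-0.013,0,0,0,1],[0.005,-0.065,-0.013,0,0,0,1]]]'
python3 -m crank '[[[0,-0.012,0,0,0,0,1],[0,-0.024,0,0,0,0,1],[0,-0.036,0,0,0,0,1],[0,-0.036,0,0,0,0,1]]]'
python3 -c "
from bench import robot
print(robot.sense()['q'])"
```

```text
time: 29.5
eef_pos: [0.6075, 0.0895, 0.1119]
ee_rot: [0.001, 2.642, -0.008]
ft_force: [-1.2, 5.4, 1.4]
finger_gap: -0.0003
finger_force: 2.5
time: 30.0
eef_pos: [0.6073, 0.0671, 0.1114]
ee_rot: [0.003, 2.643, -0.009]
ft_force: [-0.2, 0.4, -0.2]
finger_gap: -0.0002
finger_force: 0.0
[-0.09086362  0.59830877  1.94555727  0.35116355  0.1071438  -1.99954628]
```

```bash
python3 -m crank '[[[0,-0.01,0,0,0,0,1],[0,-0.02,0,0,0,0,1],[0,-0.02,0,0,0,0,1],[0,0,0,0,0,0,1],[0,0.03,0,0,0,0,1],[0,0.06,0,0,0,0,1],[0,0.09,0,0,0,0,1],[0,0.09,0,0,0,0,1]]]'
python3 -m crank '[[[-0.03,0,0.03,0,0,0,1],[-0.07,0,0.07,0,0,0,1],[-0.12,0,0.12,0,0,0,1],[-0.17,0,0.17,0,0,0,1],[-0.22,0,0.22,0,0,0,1],[-0.25,0,0.25,0,0,0,1],[-0.25,0,0.25,0,0,0,1],[-0.25,0,0.25,0,0,0,1]]]'
python3 - <<'E'
from bench import robot
import cv2,numpy as np
s=robot.sense();print(s['time'],s['eef_pos'],s['q'])
t=robot.capture('top')['color']
f=lambda u,v:cv2.resize(t[v:v+80,u:u+80],(400,400),interpolation=cv2.INTER_CUBIC)
cv2.imwrite('pics/p6.png',np.hstack([cv2.resize(t[120:280,85:245],(400,400)),f(320,195)]))
E
```

```text
time: 31.0
eef_pos: [0.607, 0.1228, 0.1115]
ee_rot: [-0.003, 2.643, -0.008]
ft_force: [0.8, 0.3, 0.3]
finger_gap: -0.0002
finger_force: 0.0
time: 32.0
eef_pos: [0.458, 0.1211, 0.2613]
ee_rot: [0.002, 2.643, -0.008]
ft_force: [0.2, 0.1, 0.5]
finger_gap: -0.0004
finger_force: 0.0
32.0 [0.45796102 0.12112599 0.26132687] [ 0.03769689  0.14701884  2.09931039 -0.06286258  0.39774671 -1.47974144]
```

View pics/p6.png

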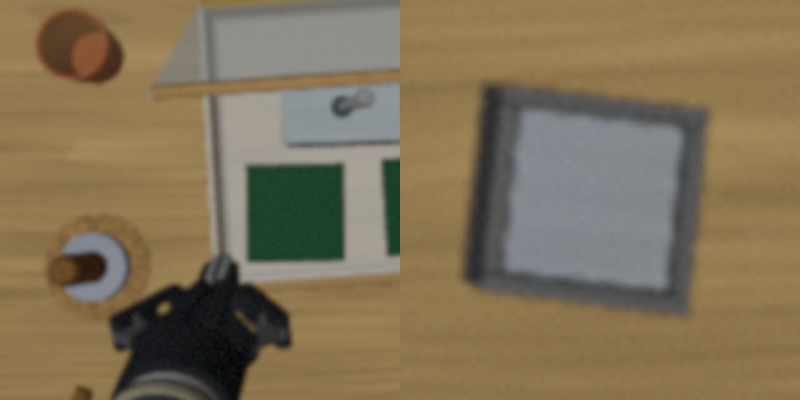

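The toggle, at (342–365,100), now leans right, so it is on. The tamper stands centred on its mat at (95,265), and the plate is back at its rest height. The arm touches nothing.

```bash
python3 -c "
from bench import robot
print(robot.job_done())"
```

```text
the job is handed in; nothing more can be done
None
```

I pressed the plate down to its stop twice with the tamper, stood the tamper back on its mat, and flipped the fan toggle over. The job is handed in, but no verdict came back; the plate's levelness under load was judged only from the images and wrist forces, and joint 6 briefly read 2.853 rad against its 2.85 limit.

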